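# Fit the desiccant cartridge and set the dry-air valve for the iron-finds store

## Task

Pick up the tall white desiccant cartridge and slide it into the open round socket of the dry-air unit, keeping hold of it until it is fully home. Then take the crank handle of the unit's hand wheel, close the valve clockwise to its stop, back it off exactly two full turns, and finish while still gripping the handle there: do not let go at the end. Leave the other things on the bench where they are.

Things in the scene. Friction and masses are not known exactly. Their poses are not given: they have to be found in the camera images.
- cartridge: Desiccant cartridge: plain white plastic cylinder with two thin aluminium bands, 36 mm diameter, 115 mm tall, about 120 g, standing loose and upright on the bench; the tallest and slimmest of the three upright containers there. Origin: centre of its underside, z up its axis. Lower edge bevelled from 28 to 36 mm diameter over the lowest 5 mm.
- unit: Dry-air unit, fixed to the bench: grey plate 120 x 300 x 12 mm with a square aluminium block (66 x 66 mm, top 78 mm above the bench, round socket) centred at its own y = -85 mm, a brass valve with hand wheel at y = +85 mm, and a pipe and small gauge (87 mm high) between. Origin: centre of the plate's underside on the bench; x across the plate, y along it, z up; place and yaw vary.
- socket_mouth (a point): Centre of the socket's mouth, in the block's top face, 78 mm above the bench. Round vertical hole 38.5 mm in diameter, 58 mm deep, with a 2 mm bevelled mouth; the seated cartridge stands 57 mm out of it.
- socket_floor (a point): Centre of the socket's floor, 58 mm below the mouth, 20 mm above the bench.
- wheel_axis (a point): Point on the hand wheel's vertical axis, level with handle_grip (126 mm above the bench). The wheel is dark steel with three spokes, its rim 112 mm over all, the rim's top 100 mm above the bench; it does not rise or sink as it turns.
- handle_grip (a point): Middle of the crank handle, 126 mm above the bench: an upright black plastic grip, 22 mm diameter, 103 to 149 mm above the bench, on the wheel rim 50 mm from the wheel's axis. It spins freely on its pin, so it can be pinched from above and carried round in circles without turning the gripper.
- wheel (a joint): Turn of the wheel, rad: 0 is closed on a hard stop; grows anticlockwise seen from above (opening), so two turns open is 12.57; far stop at 20. Starts at 1.6 to 5.6. In the unit's frame the handle lies at this angle round the wheel axis, from the unit's +x towards its +y. Takes about 2 N at the handle to turn; stays where it is left.
- amber_bottle: Bystander: small amber bottle with white cap, 46 mm diameter, 85 mm tall, loose. Origin: centre of its underside.
- white_jar: Bystander: squat white jar with black lid, 56 mm diameter, 60 mm tall, loose. Origin: centre of its underside.
- caliper: Bystander: caliper lying loose on the bench, 190 mm long, 12 mm high. Origin: under the middle of its beam, x along the beam.
- screwdriver: Bystander: screwdriver lying loose on the bench, 170 mm long, along its x.
- find_box: Bystander: open cardboard box 90 x 110 x 45 mm, loose. Origin: centre of its underside.
- sherd: Bystander: flat piece of pottery, about 60 x 45 x 8 mm, loose. Origin: on its underside.

How it is judged:
On the way, in this order (a step that is already met when the one before it is completed fails the run):
1. the cartridge is fully home in the socket while the fingers are still on it (z of cartridge in the frame of socket_floor below 0.004 m and horizontal distance between cartridge and socket_floor below 0.004 m and angle between cartridge's own z axis and vertical below 0.06 rad and contact force between the fingers and cartridge above 1 N), for 0.1 s.
2. the valve is closed to its stop (value of joint wheel below 0.08 rad), for 0.1 s.
At the end, for the whole second after the job is handed in: The cartridge is upright in the socket, within 4 mm of its floor and axis; the wheel stands two turns (12.57 rad) open from its stop, within 0.2 rad, and still; the fingers are gripping the crank handle with more than 2 N, the TCP within 30 mm of the handle's middle (z of cartridge in the frame of socket_floor below 0.004 m and horizontal distance between cartridge and socket_floor below 0.004 m and angle between cartridge's own z axis and vertical below 0.06 rad and value of joint wheel between 12.366 and 12.766 rad and contact force between the fingers and handle above 2 N and distance between the grasp point and handle_grip below 0.03 m and velocity of joint wheel between -0.1 and 0.1 rad/s); the arm keeps its last pose, push and grip.
It fails at once if a bystander is moved more than 25 mm (distance of any of amber_bottle, white_jar, caliper, screwdriver, find_box, sherd from where it was at the start of the episode above 0.025 m).
It also fails if it takes over 69 s, if anything falls off the work surface, if the arm or the gripper's body presses on something with over 40 N, if the wrist force passes 120 N, or if a joint passes its speed limit or range.

## Robot

A 6-joint arm with a two-finger parallel gripper is mounted at the origin on the work surface. World frame = base frame: x ahead of the robot, y to its left, z up, the work surface at z = 0. Lengths are in m, angles in rad, forces in N, time in s.
With the tool pointing down it reaches from about 0.325 to 0.9 m from the base axis. Payload 3.5 kg.
Tool frame: the origin (TCP) lies between the finger pads, 19 mm behind the fingertips; this is the grasp point; z points along the fingers, y is the line along which they close (so a half turn about z gives the same grasp; the last joint's range is limited). The gripper opens to 85 mm and grips with 20 to 120 N. Pads are 22 mm wide; open, the fingers measure 114 mm over their backs; the gripper's body (76 mm by 85 mm) begins 54 mm behind the grasp point. The pads swing forward as they close: fully open they stand 13 mm farther back than shut.
Start: joints at [1.074, 0.276, -0.026, 1.268, 0, 1.467], TCP at [0.24, 0.577, 0.25] pointing down, gripper open.
Joint ranges: [-3.12, 3.12], [-0.85, 1.88], [-1.08, 1.24], [-1.95, 2.15], [-1.57, 1.53], [-3.14, 3.14]. Speed limits (rad/s): [2.57, 2.57, 3.14, 3.14, 3.14, 3.14].

## Interface

Orientations are given as [roll, pitch, yaw] about the fixed x, y, z axes, in that order (R = Rz(yaw) Ry(pitch) Rx(roll)).
In Python, from plant import env gives the robot as it stands.
- The arm moves only by the tool drive_tool, never from a script. Its argument "series" is a list of rows, each a list of 5 numbers: the opening, from -1 (shut) to 1 (fully open), then the shift along the tool's x, y, z in fractions of the full range, 1 being 0.4 m, then the turn about the tool's z in fractions of the full range, 1 being 180 degrees. In form: [[claw, tx, ty, tz, yaw], ...]. A call has 1 to 5 rows; each row is the pose to reach, as a shift and turn from the pose commanded when the call began, along the tool's axes at that moment; what a row does not reach only later rows make up. A row lasts 1/8 s, in which the tool goes at most 62.5 mm and 10.7 degrees, less where a joint would pass 70% of its speed; a pose out of reach is approached as far as the arm can. Shift and turn numbers lie between -1 and 1, and a call with a number outside is refused. A call with a gripper value outside its range is refused whole. The fingers move at their own pace and stop on an object; "force" is the grip in N (left out, the last holds). Time passes only in rows, so rows that repeat a pose let the fingers close. It gives the time, the measured TCP pose, the force, the opening and the grip force at its end, in the units of the state.
- env.get_state(): the state, without advancing time (a new reading comes with each control period).
- env.get_image(name): name is "scene" or "top" or "wrist"; returns (picture, depth): 420x560x3 uint8, red, green, blue; 420x560 float32, m along the optical axis (not along the pixel's ray), 0 where there is no reading.
- env.camera_info(name): a dict with "fx", "fy", "cx", "cy" (pixels), "eye" and "orientation" of the camera in the world; the wrist camera has in their place "tool_from_camera" (4x4, takes a point from camera to tool coordinates, whose origin is the TCP and whose axes are the flange's). Camera axes: x right, y down, z forward; pixel columns grow to the right and rows downward; lengths in m; the calibration is good to about 2 mm. A picture is of the moment at which its call begins: read the wrist's pose just before it. camera_info takes no time and is no camera call.
- env.finish_job(): hands the job in; it is judged then, once.
Trained networks look in the newest picture that a camera, given by its name, has taken for a name from the list of things; names that differ only in an ending like _2 or _b are one class to them, and where a whole thing is asked for, a point or a joint stands for the part that bears it (a point fixed in the world has none). Each returns a list of dicts, best first, with "score" (0 to 1); they miss things now and then, are a little off and sometimes report something else, mostly with a low value. They report only what shows in the picture. A call takes as long as a camera call.
- env.find_in(camera, thing): "extent" ([left, top, width, height] in pixels, round what is visible of it).
- env.outline_of(camera, thing): "pixels" (420x560 bool, what is visible of it) and "extent" ([left, top, width, height] in pixels, round what is visible of it).
- env.pinpoint(camera, thing): "xy" ([column, row] in pixels: a listed point, or the origin of a listed thing).
The state is a dict: "time_s": time; "joints": joint angles; "dq": joint speeds; "joint_efforts": joint torques, N m; "tool_pos": TCP position; "tool_rot": TCP orientation; "force": force on the tool from outside, world axes, zero at the start; "moment": the same for the moment, N m; "grip_width": finger opening in m; "finger_force": force on a finger pad.
Only numpy, scipy, OpenCV 4.12 (cv2) and the standard library are available. Lean on these libraries where they do the work, as an engineer would, in place of code of your own. Each camera call takes 0.05 s, during which the arm holds its last target. There are 200 camera calls.

## Working session

There is one attempt and no reset: what is moved stays moved. The work goes in short steps, Python scripts to look and compute and a tool call to move; the robot and the scene stay as the last step left them, time stands still between calls to the robot, and variables do not carry over. Pictures are saved under pics/ and viewed, at most 10 in all, crops included, and the job is handed in when it is done.

Besides the shell and the picture viewer there is one more tool, called after "Call:" as name(argument=value, ...) on one line, values as JSON. drive_tool: Moves the arm, as the interface text tells. Its arguments: {"type":"object","properties":{"series":{"type":"array"},"force":{"type":"number"}},"required":["series"]}

```bash
mkdir -p pics
cat > h.py <<'E'
import numpy as np, cv2
from plant import env
from scipy.spatial.transform import Rotation as R
def cam(name):
    c=env.camera_info(name)
    if 'eye' in c:
        o=np.array(c['orientation'],float)
        Rm=o if o.shape==(3,3) else (R.from_euler('xyz',o).as_matrix() if o.size==3 else R.from_quat(o).as_matrix())
        return c,Rm,np.array(c['eye'])
    s=env.get_state(); T=np.array(c['tool_from_camera'])
    Rt=R.from_euler('xyz',s['tool_rot']).as_matrix()
    return c,Rt@T[:3,:3],Rt@T[:3,3]+np.array(s['tool_pos'])
def ray_z(name,uv,z,C=None):
    c,Rm,e=C or cam(name)
    d=Rm@np.array([(uv[0]-c['cx'])/c['fx'],(uv[1]-c['cy'])/c['fy'],1])
    return e+d*(z-e[2])/d[2]
def cloud(name,depth,C=None):
    c,Rm,e=C or cam(name)
    v,u=np.mgrid[:420,:560]
    p=np.stack([(u-c['cx'])/c['fx']*depth,(v-c['cy'])/c['fy']*depth,depth],-1)
    return p@Rm.T+e
E
python3 - <<'E'
from h import *
print({k:v for k,v in env.get_state().items()})
ims=[]
for n in ['top','scene']:
    print(env.camera_info(n))
    im,d=env.get_image(n); cv2.imwrite(f'pics/{n}0.png',im[...,::-1])
    P=cloud(n,d)
    for t,z in [('cartridge',0),('socket_mouth',.078),('wheel_axis',.126),('handle_grip',.126),('unit',0),('amber_bottle',0),('white_jar',0),('find_box',0),('caliper',0),('screwdriver',0),('sherd',0)]:
        for r in env.pinpoint(n,t)[:2]:
            print(n,t,round(r['score'],2),np.round(r['xy']),np.round(ray_z(n,r['xy'],z),4))
E
```

```text
{'time_s': 0.0, 'joints': array([ 1.07358935e+00,  2.77150417e-01, -2.78752937e-02,  1.26802832e+00,
        3.30120597e-06,  1.46743207e+00]), 'dq': array([ 0.00055406,  0.00038503,  0.00024977, -0.00081254, -0.00128284,
        0.00068928]), 'joint_efforts': array([-3.58797706e-04, -4.45510769e+01,  2.95198685e+01,  1.63900625e-02,
        1.78017592e-05, -8.43136547e-06]), 'tool_pos': array([0.23946895, 0.57649965, 0.24885149]), 'tool_rot': array([-3.13934734e+00, -2.36234272e-04,  2.74774966e+00]), 'force': array([-0.79986598,  0.1485834 , -0.00653529]), 'moment': array([-0.00186321, -0.01160352, -0.0068912 ]), 'finger_force': 0.0, 'grip_width': 0.08531338841369802}
{'fx': 451.79148408382054, 'fy': 451.79148408382054, 'cx': 286.75543588549306, 'cy': 211.09722480529047, 'eye': array([0.45470346, 0.07745953, 1.09877048]), 'orientation': array([-3.02125562, -0.0238585 , -1.58214625])}
top cartridge 0.58 [244. 266.] [0.4559 0.1543 0.    ]
top cartridge 0.41 [202. 158.] [0.7209 0.257  0.    ]
top socket_mouth 0.9 [385. 201.] [ 0.6002 -0.1741  0.078 ]
top wheel_axis 0.76 [313. 199.] [ 
[... 781 characters left out ...]
.1635 0.    ]
scene socket_mouth 0.91 [218. 304.] [ 0.5959 -0.1718  0.078 ]
scene socket_mouth 0.63 [383. 301.] [ 0.8056 -0.0152  0.078 ]
scene wheel_axis 0.58 [284. 224.] [ 0.6053 -0.0052  0.126 ]
scene handle_grip 0.54 [276. 244.] [ 0.6218 -0.0507  0.126 ]
scene unit 0.95 [255. 297.] [ 0.5959 -0.083   0.    ]
scene unit 0.63 [341. 152.] [0.4987 0.3718 0.    ]
scene amber_bottle 0.86 [341. 203.] [0.5897 0.2199 0.    ]
scene white_jar 0.82 [338. 152.] [0.4923 0.3669 0.    ]
scene find_box 0.83 [408. 220.] [0.7298 0.2541 0.    ]
scene caliper 0.79 [167. 240.] [ 0.3647 -0.0742  0.    ]
scene screwdriver 0.55 [383. 303.] [0.7861 0.0393 0.    ]
scene sherd 0.63 [255. 157.] [0.34   0.2402 0.    ]
```

View pics/top0.png

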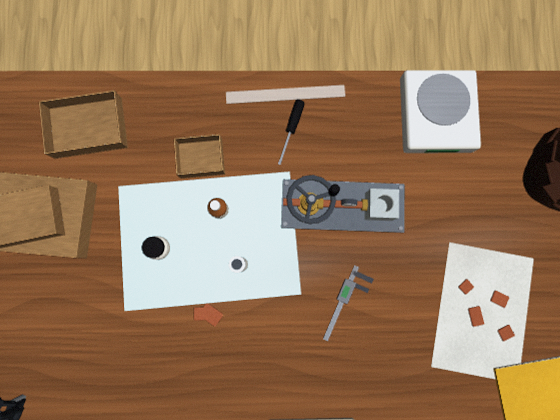

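View pics/scene0.png

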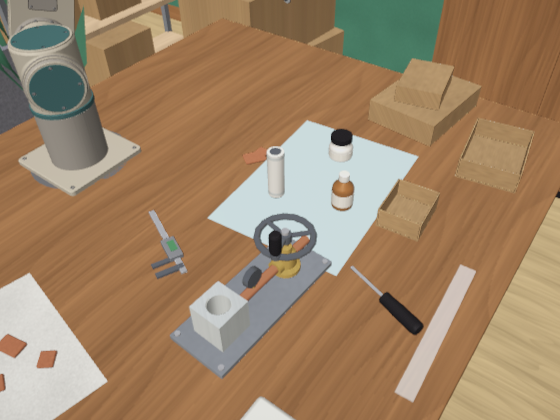

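Run:
```python
from h import *
im,d=env.get_image('top'); P=cloud('top',d)
for lab,c,zl,zh,rad in [('cart',(.46,.16),.105,.125,.05),('block',(.598,-.173),.070,.085,.06),('rim',(.6,-.005),.085,.108,.075),('handle',(.62,-.05),.135,.16,.04),('gauge',(.6,-.085),.08,.095,.04),('amber',(.59,.219),.075,.095,.05)]:
    m=(np.hypot(P[...,0]-c[0],P[...,1]-c[1])<rad)&(P[...,2]>zl)&(P[...,2]<zh)
    q=P[m]
    if len(q): (cx,cy),r=cv2.minEnclosingCircle(q[:,:2].astype(np.float32)); print(lab,len(q),q.mean(0).round(4),'circ',round(cx,4),round(cy,4),round(r,4),'box',q.min(0).round(4),q.max(0).round(4), cv2.minAreaRect(q[:,:2].astype(np.float32)))
m=(P[...,2]>.006)&(P[...,2]<.018)&(abs(P[...,0]-.6)<.08)&(abs(P[...,1]+.085)<.17)
print('plate',cv2.minAreaRect(P[m][:,:2].astype(np.float32)))
m=(P[...,2]>-.02)&(P[...,2]<.02)&(abs(P[...,0]-.4)<.08)&(abs(P[...,1]-.0)<.07)
print('table z',np.median(P[m][:,2]))
```

```text
cart 223 [0.4588 0.1627 0.1155] circ 0.4589 0.1632 0.0181 box [0.4422 0.146  0.1069] [0.4766 0.181  0.12  ] ((0.4594091475009918, 0.1635405272245407), (0.034963689744472504, 0.03438619151711464), 89.43408966064453)
block 659 [ 0.5938 -0.1708  0.0782] circ 0.5936 -0.1711 0.0461 box [ 0.5598 -0.2051  0.07  ] [ 0.6277 -0.1367  0.0849] ((0.594181478023529, -0.17099720239639282), (0.06704635173082352, 0.0662410631775856), 87.44849395751953)
rim 917 [0.6005 0.0014 0.0992] circ 0.6026 -0.0009 0.0561 box [ 0.548  -0.0568  0.0865] [0.6575 0.0536 0.1078] ((0.6013304591178894, 5.6549906730651855e-05), (0.10983330011367798, 0.107704758644104), 18.09189796447754)
handle 86 [ 0.6154 -0.0484  0.1473] circ 0.6161 -0.0496 0.0112 box [ 0.6063 -0.0594  0.1354] [ 0.6256 -0.0385  0.1535] ((0.6158806681632996, -0.048943743109703064), (0.019171634688973427, 0.020830076187849045), 0.9097133278846741)
gauge 76 [ 0.5974 -0.09    0.085 ] circ 0.5942 -0.0806 0.0275 box [ 0.5866 -0.1068  0.0801] [ 0.604  -0.0543  0.0948] ((0.5967285633087158, -0.08028340339660645), (0.014679405838251114, 0.053872834891080856), 6.122867107391357)
amber 81 [0.5913 0.2151 0.0849] circ 0.5919 0.2155 0.0113 box [0.581  0.2048 0.0785] [0.6017 0.2251 0.09  ] ((0.591453492641449, 0.2149185985326767), (0.02079283818602562, 0.02012532949447632), 1.1684931516647339)
plate ((0.6051141023635864, -0.08376471698284149), (0.3385368287563324, 0.13418348133563995), 87.26883697509766)
table z 0.0005606983009955879
```

The top view shows the cartridge at (238,264), the jar at (155,247), the bottle at (217,208), the block at (384,203) and the wheel at (312,199) with its handle at (334,190). The scene view agrees, with the cartridge at (276,172).

```bash
cat >> h.py <<'E'
def shift(target,show=True):
    s=env.get_state(); Rt=R.from_euler('xyz',s['tool_rot']).as_matrix()
    yaw=s['tool_rot'][2]; Rt=R.from_euler('xyz',[np.pi,0,yaw]).as_matrix()
    v=Rt.T@(np.array(target)-s['tool_pos'])*100
    if show: print('t',s['time_s'],'pos',s['tool_pos'].round(4),'rot',np.round(s['tool_rot'],4),'shift cm',v.round(2))
    return v
E
python3 -c "
from h import *
shift([.459,.1632,.22])"
```

```text
t 1.25 pos [0.2398 0.5772 0.2501] rot [3.1415 0.     2.7478] shift cm [-36.13 -29.82   3.01]
```

The manual's scale: shifts go in shares of 0.4 m and turns go in shares of 180 degrees. Converting my numbers, -36.1 cm / 40 = -0.9025, -34 cm / 40 = -0.85.

Call:
drive_tool(series=[[1,-0.225,-0.1875,0.025,0],[1,-0.45,-0.375,0.05,0],[1,-0.675,-0.5625,0.075,0],[1,-0.85,-0.7075,0.075,0],[1,-0.9025,-0.745,0.075,0]], force=50)

```text
time_s: 1.88
tool_pos: [0.3856, 0.2997, 0.2278]
tool_rot: [3.141, 0.001, 2.748]
force: [-0.1, 0.5, -1.0]
grip_width: 0.0855
finger_force: 0.0
```

Call:
drive_tool(series=[[1,0,0,0,0],[1,0,0,0,0]])

```text
time_s: 2.12
tool_pos: [0.3851, 0.3013, 0.2278]
tool_rot: [3.141, -0.0, 2.747]
force: [-0.1, 0.2, -0.1]
grip_width: 0.0854
finger_force: 0.0
```

```bash
python3 -c "
from h import *
shift([.459,.1632,.22])"
```

```text
t 2.125 pos [0.3851 0.3013 0.2278] rot [ 3.1409e+00 -2.0000e-04  2.7468e+00] shift cm [-12.13  -9.91   0.78]
```

Converted, -12.1 cm / 40 = -0.3025, -9.9 cm / 40 = -0.2475.

Call:
drive_tool(series=[[1,-0.1125,-0.0925,0.02,0],[1,-0.225,-0.185,0.02,0],[1,-0.3025,-0.2475,0.02,0],[1,-0.3025,-0.2475,0.02,0],[1,-0.3025,-0.2475,0.02,0]])

```text
time_s: 2.75
tool_pos: [0.4583, 0.1649, 0.2196]
tool_rot: [3.141, -0.001, 2.75]
force: [-0.2, 0.4, -0.6]
grip_width: 0.0854
finger_force: 0.0
```

Run:
```python
from h import *
shift([.459,.1632,.092])
C=cam('wrist'); im,d=env.get_image('wrist'); cv2.imwrite('pics/w1.png',im[...,::-1])
P=cloud('wrist',d,C)
m=(np.hypot(P[...,0]-.459,P[...,1]-.163)<.05)&(P[...,2]>.1)&(P[...,2]<.13)
q=P[m]; print(len(q), q.mean(0) if len(q) else 0, cv2.minEnclosingCircle(q[:,:2].astype(np.float32)) if len(q) else 0)
q=P[m&(P[...,2]>.111)]; print(len(q), q.mean(0) if len(q) else 0,cv2.minEnclosingCircle(q[:,:2].astype(np.float32)) if len(q) else 0)
```

```text
t 2.75 pos [0.4583 0.1649 0.2196] rot [ 3.1412e+00 -7.0000e-04  2.7497e+00] shift cm [-0.13 -0.13 12.76]
1610 [0.45806605 0.16332237 0.114372  ] ((0.45975854992866516, 0.1626064032316208), 0.018210571259260178)
1474 [0.45911551 0.16283515 0.11503833] ((0.4598917067050934, 0.16274727880954742), 0.018207617104053497)
```

Converted, 12.7 cm / 40 = 0.3175, 10 cm / 40 = 0.25.

Call:
drive_tool(series=[[1,-0.005,-0.0038,0.125,0],[1,-0.005,-0.0038,0.25,0],[1,-0.005,-0.0038,0.3175,0],[1,-0.005,-0.0038,0.3175,0],[-1,-0.005,-0.0038,0.3175,0]])

```text
time_s: 3.42
tool_pos: [0.4606, 0.1624, 0.0938]
tool_rot: [3.141, 0.001, 2.749]
force: [0.7, 0.3, 0.0]
grip_width: 0.0699
finger_force: 0.0
```

Call:
drive_tool(series=[[-1,0,0,0,0],[-1,0,0,0,0],[-1,0,0,0,0],[-1,0,0,0,0]])

```text
time_s: 3.92
tool_pos: [0.4615, 0.1617, 0.0942]
tool_rot: [3.139, 0.002, 2.748]
force: [0.3, 0.7, 6.6]
grip_width: 0.0342
finger_force: 50.3
```

Converted, -18 cm / 40 = -0.45, -15 cm / 40 = -0.375.

Call:
drive_tool(series=[[-1,0,0,-0.075,0],[-1,0,0,-0.225,0],[-1,0,0,-0.375,0],[-1,0,0,-0.45,0],[-1,0,0,-0.45,0]])

```text
time_s: 4.55
tool_pos: [0.4617, 0.1616, 0.2754]
tool_rot: [3.138, 0.005, 2.748]
force: [0.1, -0.4, -2.0]
grip_width: 0.0337
finger_force: 50.4
```

```bash
python3 -c "
from h import *
shift([.594,-.171,.27])"
```

```text
t 4.55 pos [0.4617 0.1616 0.2754] rot [3.1382 0.0051 2.7476] shift cm [-24.98 -25.63   0.54]
```

Converted, -18.5 cm / 40 = -0.4625, -18 cm / 40 = -0.45.

Call:
drive_tool(series=[[-1,-0.075,-0.075,0,0],[-1,-0.175,-0.175,0,0],[-1,-0.275,-0.28,0,0],[-1,-0.375,-0.385,0,0],[-1,-0.45,-0.4625,0,0]])

```text
time_s: 5.18
tool_pos: [0.5543, -0.0806, 0.2696]
tool_rot: [-3.141, -0.004, 2.746]
force: [0.8, -0.3, -1.6]
grip_width: 0.0342
finger_force: 50.5
```

Converted, -7.1 cm / 40 = -0.1775, -7 cm / 40 = -0.175.

Call:
drive_tool(series=[[-1,-0.0875,-0.0875,0,0],[-1,-0.15,-0.1525,0,0],[-1,-0.175,-0.1775,0,0],[-1,-0.175,-0.1775,0,0],[-1,-0.175,-0.1775,0,0]])

```text
time_s: 5.8
tool_pos: [0.5917, -0.1696, 0.2718]
tool_rot: [3.141, -0.002, 2.749]
force: [-0.4, 0.3, -1.5]
grip_width: 0.034
finger_force: 50.5
```

Run:
```python
from h import *
shift([.594,-.171,.27])
s=env.get_state()
C=cam('wrist'); im,d=env.get_image('wrist'); cv2.imwrite('pics/w2.png',im[...,::-1])
P=cloud('wrist',d,C)
m=(np.hypot(P[...,0]-.594,P[...,1]+.171)<.07)&(P[...,2]>.07)&(P[...,2]<.086)
q=P[m]; print('block wrist',len(q), cv2.minAreaRect(q[:,:2].astype(np.float32)) if len(q) else 0, q[:,2].mean() if len(q) else 0)
for r in env.pinpoint('wrist','socket_mouth'): print(r['score'],r['xy'],ray_z('wrist',r['xy'],.078,C))
im2,d2=env.get_image('scene'); cv2.imwrite('pics/s2.png',im2[...,::-1])
for n in ('scene',):
  for r in env.pinpoint(n,'cartridge'): print(n,r['score'],r['xy'],ray_z(n,r['xy'],s['tool_pos'][2]-.094))
  for r in env.pinpoint(n,'socket_mouth'): print(n,r['score'],r['xy'],ray_z(n,r['xy'],.078))
```

```text
t 5.8 pos [ 0.5917 -0.1696  0.2718] rot [ 3.1411e+00 -2.2000e-03  2.7488e+00] shift cm [-0.26 -0.04  0.18]
block wrist 2142 ((0.5964590311050415, -0.15328407287597656), (0.10413963347673416, 0.06599162518978119), 86.98248291015625) 0.07757202113418328
scene 0.66 [211.2, 261.5] [ 0.59448862 -0.17096596  0.17782997]
scene 0.97 [219.6, 304.1] [ 0.59819753 -0.17065025  0.078     ]
```

View pics/w2.png

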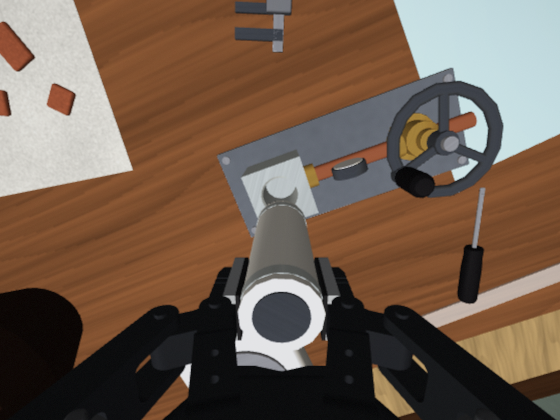

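View pics/s2.png

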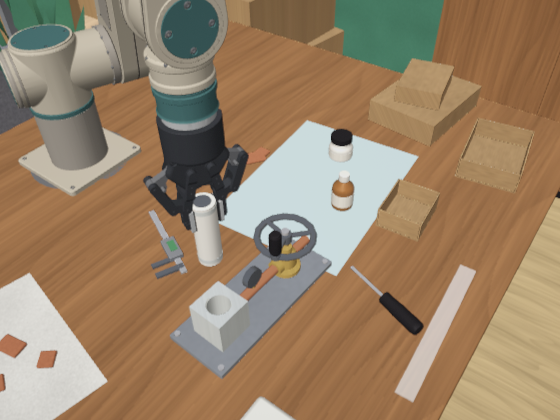

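Wrist view: cartridge hanging straight between the fingers (280,280), socket partly visible at (278,188). Scene view: cartridge upright at (206,230), above the block's socket at (219,304).

Run:
```python
from h import *
from scipy.optimize import least_squares
def circ(q,r=.018):
    f=lambda p: np.hypot(q[:,0]-p[0]-p[2]*(q[:,2]-.2),q[:,1]-p[1]-p[3]*(q[:,2]-.2))-r
    s=least_squares(f,[.593,-.17,0,0],loss='soft_l1',f_scale=.001); return s.x.round(4),np.abs(s.fun).mean()
for n in ('scene','wrist','top'):
    C=cam(n); im,d=env.get_image(n); P=cloud(n,d,C)
    m=(abs(P[...,0]-.594)<.045)&(abs(P[...,1]+.171)<.042)&(abs(P[...,2]-.078)<.004)
    q=P[m]; u=np.array([np.cos(-.047),np.sin(-.047)]); v=np.array([-u[1],u[0]])
    a=q[:,:2]@u; b=q[:,:2]@v
    pc=lambda a:(np.percentile(a,.7)+np.percentile(a,99.3))/2
    print(n,len(q),'block c',(pc(a)*u+pc(b)*v).round(4),np.ptp(a).round(4),np.ptp(b).round(4),cv2.minAreaRect(q[:,:2].astype(np.float32)))
    m=(np.hypot(P[...,0]-.593,P[...,1]+.17)<.03)&(P[...,2]>.184)&(P[...,2]<.245)
    if m.sum()>30: print(n,'cart',m.sum(),circ(P[m]), P[m].mean(0))
    m=(np.hypot(P[...,0]-.593,P[...,1]+.17)<.03)&(P[...,2]>.15)&(P[...,2]<.2)
    print('lowest',np.percentile(P[m][:,2],1) if m.any() else 0)
print(env.get_state()['tool_pos'],env.get_state()['tool_rot'])
```

```text
scene 1106 block c [ 0.596  -0.1715] 0.0676 0.0682 ((0.5961564779281616, -0.17136137187480927), (0.06811317801475525, 0.06760021299123764), 87.19390869140625)
scene cart 747 (array([ 0.5911, -0.1682, -0.0036,  0.0028]), np.float64(0.0005481776707624028)) [ 0.60185536 -0.17754198  0.21552646]
lowest 0.1823040261255395
wrist 1984 block c [ 0.5953 -0.1721] 0.0665 0.066 ((0.5957183837890625, -0.17222164571285248), (0.06603729724884033, 0.06649906933307648), 87.26384735107422)
wrist cart 1548 (array([ 0.5914, -0.1697,  0.0036, -0.0032]), np.float64(0.00018810195477709143)) [ 0.57758541 -0.16405186  0.21922025]
lowest 0.18360572678335835
top 464 block c [ 0.5942 -0.1713] 0.0666 0.0667 ((0.5944029688835144, -0.17122212052345276), (0.06673721224069595, 0.06662427634000778), 87.25687408447266)
top cart 145 (array([ 0.5902, -0.1692,  0.002 , -0.0016]), np.float64(0.00031181194676305625)) [ 0.58241853 -0.15674261  0.21451246]
lowest 0.18527229670048947
[ 0.592578   -0.17055673  0.27285782] [3.14159043e+00 3.24197975e-04 2.74835691e+00]
```

Converted, 9 cm / 40 = 0.225, 7 cm / 40 = 0.175.

Call:
drive_tool(series=[[-1,-0.0125,-0.0025,0.075,0],[-1,-0.0125,-0.0025,0.175,0],[-1,-0.0125,-0.0025,0.225,0],[-1,-0.0125,-0.0025,0.225,0],[-1,-0.0125,-0.0025,0.225,0]])

```text
time_s: 6.82
tool_pos: [0.5976, -0.1741, 0.1838]
tool_rot: [3.142, 0.002, 2.748]
force: [-0.0, 0.3, -2.0]
grip_width: 0.0336
finger_force: 50.5
```

Converted, 2 cm / 40 = 0.05, 1.5 cm / 40 = 0.0375.

Call:
drive_tool(series=[[-1,0,0,0.0125,0],[-1,0,0,0.025,0],[-1,0,0,0.0375,0],[-1,0,0,0.05,0],[-1,0,0,0.05,0]])

```text
time_s: 7.45
tool_pos: [0.5963, -0.1736, 0.1618]
tool_rot: [-3.142, -0.001, 2.748]
force: [-0.8, -0.7, -1.7]
grip_width: 0.0339
finger_force: 50.5
```

Converted, 4.4 cm / 40 = 0.11, 4 cm / 40 = 0.1.

Call:
drive_tool(series=[[-1,0,0,0.025,0],[-1,0,0,0.05,0],[-1,0,0,0.075,0],[-1,0,0,0.1,0],[-1,0,0,0.11,0]])

```text
time_s: 8.07
tool_pos: [0.5962, -0.1736, 0.1174]
tool_rot: [-3.142, -0.002, 2.748]
force: [-1.0, -0.3, -1.3]
grip_width: 0.0339
finger_force: 50.5
```

Converted, 0.6 cm / 40 = 0.015, 0.4 cm / 40 = 0.01.

Call:
drive_tool(series=[[-1,0,0,0.005,0],[-1,0,0,0.01,0],[-1,0,0,0.015,0],[-1,0,0,0.015,0]])

```text
time_s: 8.57
tool_pos: [0.5974, -0.174, 0.1143]
tool_rot: [-3.142, 0.002, 2.748]
force: [-1.1, 0.2, 4.6]
grip_width: 0.0339
finger_force: 51.2
```

Converted, 0.3 cm / 40 = 0.0075, 0.2 cm / 40 = 0.005.

Call:
drive_tool(series=[[-1,0,0,0.0025,0],[-1,0,0,0.005,0],[-1,0,0,0.0075,0],[-1,0,0,0.0075,0]])

```text
time_s: 9.07
tool_pos: [0.5978, -0.1742, 0.1142]
tool_rot: [-3.141, 0.003, 2.748]
force: [-6.7, 1.9, 19.6]
grip_width: 0.0339
finger_force: 52.8
```

Run:
```python
from h import *
n='scene'; im,d=env.get_image(n); cv2.imwrite('pics/s3.png',cv2.resize(im[200:360,140:340,::-1],None,fx=3,fy=3)); P=cloud(n,d)
for n in ('scene','wrist','top'):
    C=cam(n); im,d=env.get_image(n); P=cloud(n,d,C)
    m=(np.hypot(P[...,0]-.596,P[...,1]+.172)<.016)&(P[...,2]>.08)&(P[...,2]<.16)
    print(n,m.sum(),np.percentile(P[m][:,2],[50,80,90,97]).round(4) if m.any() else 0)
```

```text
scene 222 [0.1347 0.1356 0.1361 0.1368]
wrist 4366 [0.1352 0.1358 0.1361 0.1365]
top 17 [0.1356 0.1368 0.1374 0.1382]
```

View pics/s3.png

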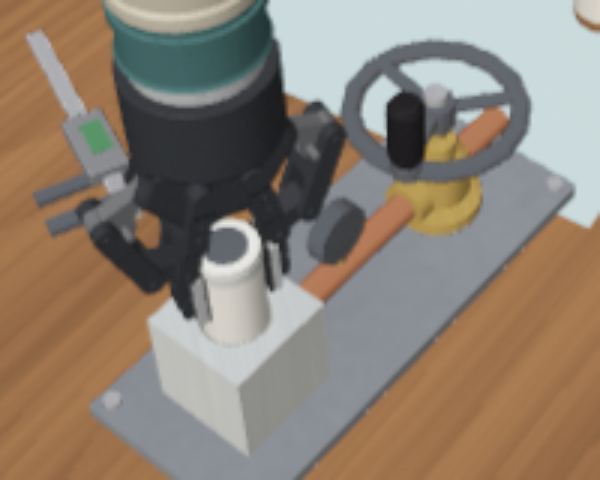

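The crop shows the cartridge standing in the block with its top at (232,245). Depth puts that top at 135 mm, so it is fully home. Next I release and lift.

Converted, -9.5 cm / 40 = -0.2375, -4 cm / 40 = -0.1.

Call:
drive_tool(series=[[0.2,0,0,-0.0075,0],[0.2,0,0,-0.0075,0],[0.2,0,0,-0.0075,0],[0.2,0,0,-0.1,0],[0.2,0,0,-0.2375,0]])

```text
time_s: 9.9
tool_pos: [0.595, -0.1731, 0.2025]
tool_rot: [-3.142, -0.006, 2.748]
force: [1.0, -0.4, -0.3]
grip_width: 0.0513
finger_force: 0.0
```

Call:
drive_tool(series=[[0.2,0,0,0,0],[0.2,0,0,0,0]])

```text
time_s: 10.15
tool_pos: [0.5967, -0.1738, 0.2042]
tool_rot: [3.142, -0.0, 2.748]
force: [-0.6, 0.3, -0.8]
grip_width: 0.0511
finger_force: 0.0
```

Run:
```python
from h import *
for n in ('scene','top','wrist'):
    C=cam(n); im,d=env.get_image(n); P=cloud(n,d,C)
    if n=='wrist': cv2.imwrite('pics/w4.png',im[...,::-1])
    for lab,c,zl,zh,rad in [('cart',(.596,-.172),.125,.14,.03),('rim',(.602,-.001),.095,.105,.065),('handle',(.617,-.049),.143,.157,.025)]:
        m=(np.hypot(P[...,0]-c[0],P[...,1]-c[1])<rad)&(P[...,2]>zl)&(P[...,2]<zh); q=P[m]
        if len(q)>5:
            (cx,cy),r=cv2.minEnclosingCircle(q[:,:2].astype(np.float32)); print(n,lab,len(q),round(cx,4),round(cy,4),round(r,4),q[:,2].mean().round(4))
            if lab=='rim' and len(q)>20:
                e=cv2.fitEllipse(q[np.hypot(q[:,0]-cx,q[:,1]-cy)>.04][:,:2].astype(np.float32)*1000); print(e)
    for t in ('wheel_axis','handle_grip'):
        for r in env.pinpoint(n,t)[:1]: print(n,t,round(r['score'],2),ray_z(n,r['xy'],.126,C).round(4))
shift([.619,-.05,.2])
```

```text
scene cart 435 0.5969 -0.1708 0.0207 0.1334
scene rim 999 0.6058 -0.0042 0.0573 0.098
((605.4794311523438, -3.8826446533203125), (98.76458740234375, 101.4491958618164), 17.585708618164062)
scene handle 100 0.6194 -0.0507 0.0107 0.1467
scene wheel_axis 0.76 [ 0.6    -0.0052  0.126 ]
scene handle_grip 0.55 [ 0.6218 -0.052   0.126 ]
top cart 203 0.5948 -0.1725 0.0185 0.1355
top rim 854 0.6018 -0.0012 0.0557 0.0993
((601.6675415039062, -1.18424654006958), (99.41500091552734, 99.77114868164062), 110.12965393066406)
top handle 74 0.6168 -0.0495 0.0104 0.1483
top wheel_axis 0.67 [ 0.6008 -0.0036  0.126 ]
top handle_grip 0.51 [ 0.6157 -0.0533  0.126 ]
wrist cart 2139 0.5957 -0.1733 0.0182 0.1346
wrist rim 7012 0.6021 -0.0052 0.0569 0.0983
((602.7675170898438, -5.588683605194092), (97.12459564208984, 100.60394287109375), 61.074405670166016)
wrist handle 904 0.6174 -0.0509 0.0109 0.1473
wrist wheel_axis 0.67 [ 0.6007 -0.0036  0.126 ]
wrist handle_grip 0.79 [ 0.6178 -0.0502  0.126 ]
t 10.6 pos [ 0.5966 -0.1737  0.204 ] rot [ 3.1416e+00 -1.0000e-03  2.7478e+00] shift cm [ 2.68 12.28  0.4 ]
```

Converted, 12.15 cm / 40 = 0.3038, 9 cm / 40 = 0.225.

Call:
drive_tool(series=[[0.2,0.0225,0.1,0,0],[0.2,0.05,0.225,0,0],[0.2,0.0675,0.3038,0,0],[0.2,0.0675,0.3038,0,0],[0.2,0.0675,0.3038,0.025,0]])

```text
time_s: 11.22
tool_pos: [0.6193, -0.0518, 0.1952]
tool_rot: [-3.141, 0.002, 2.748]
force: [0.3, -0.3, 0.0]
grip_width: 0.0514
finger_force: 0.0
```

```bash
python3 -c "
from h import *
shift([.6185,-.0512,.127])
C=cam('wrist'); im,d=env.get_image('wrist'); P=cloud('wrist',d,C)
m=(np.hypot(P[...,0]-.6175,P[...,1]+.0505)<.02)&(P[...,2]>.143)&(P[...,2]<.157); q=P[m]
print(len(q), cv2.minEnclosingCircle(q[:,:2].astype(np.float32)))
m=(np.hypot(P[...,0]-.6035,P[...,1]+.0028)<.015); q=P[m]; print('hub',np.percentile(q[:,2],[50,90,98]))
"
```

```text
t 11.225 pos [ 0.6193 -0.0518  0.1952] rot [-3.1415e+00  2.4000e-03  2.7478e+00] shift cm [0.1  0.02 6.82]
827 ((0.6178104877471924, -0.050044864416122437), 0.01097333338111639)
hub [0.10097709 0.10771958 0.1083901 ]
```

Converted, 6.7 cm / 40 = 0.1675, 5.5 cm / 40 = 0.1375.

Call:
drive_tool(series=[[0.2,0.0025,0,0.075,0],[0.2,0.0025,0,0.1375,0],[0.2,0.0025,0,0.1675,0],[0.2,0.0025,0,0.1675,0],[-1,0.0025,0,0.1675,0]])

```text
time_s: 11.9
tool_pos: [0.6184, -0.0514, 0.1286]
tool_rot: [3.141, 0.002, 2.747]
force: [0.5, -0.6, 0.3]
grip_width: 0.0339
finger_force: 0.0
```

Call:
drive_tool(series=[[-1,0,0,0,0],[-1,0,0,0,0],[-1,0,0,0,0]])

```text
time_s: 12.28
tool_pos: [0.6187, -0.0508, 0.1291]
tool_rot: [3.141, 0.003, 2.748]
force: [-0.7, 2.2, 6.6]
grip_width: 0.0207
finger_force: 49.4
```

```bash
cat >> h.py <<'E'
def arc(th0,th1,n,A,yaw,r=.05,rp=None,dz=0):
    """tool-frame rows going from handle world angle th0 to th1 in n steps"""
    Rt=R.from_euler('xyz',[np.pi,0,yaw]).as_matrix()
    th=np.linspace(th0,th1,n+1)
    P=np.stack([np.cos(th),np.sin(th),0*th],1)*r
    return ((P-P[0])@Rt*100).round(2)[1:]
E
python3 - <<'E'
from h import *
s=env.get_state(); print(s)
A=np.array([.6035,-.0028]); v=s['tool_pos'][:2]-A; print(np.hypot(*v),np.arctan2(v[1],v[0]))
t=-1.288
print(arc(t,t-2,5,A,s['tool_rot'][2]))
E
```

```text
{'time_s': 12.275, 'joints': array([-1.86194424e-01,  3.52153232e-01, -1.89820789e-01,  1.02614000e+00,
        2.91040940e-04,  2.07363992e-01]), 'dq': array([ 0.00031207,  0.001417  , -0.00142077, -0.00071772, -0.00016034,
        0.00010286]), 'joint_efforts': array([-6.11272138e-01, -4.22194433e+01,  2.46021652e+01, -2.14674622e-01,
       -2.57908814e-01, -2.97388418e-03]), 'tool_pos': array([ 0.61868396, -0.0508303 ,  0.12911145]), 'tool_rot': array([3.14075561e+00, 2.56492193e-03, 2.74803355e+00]), 'force': array([-0.70960703,  2.16760176,  6.64592863]), 'moment': array([ 0.17084101,  0.06713454, -0.05545928]), 'finger_force': 49.3766806460917, 'grip_width': 0.020686437111947422}
0.05037323039792839 -1.2646051695526177
[[ 1.77 -0.91 -0.  ]
 [ 3.75 -1.06 -0.  ]
 [ 5.63 -0.43 -0.  ]
 [ 7.12  0.88  0.  ]
 [ 7.98  2.68  0.  ]]
```

Converted, 7.98 cm / 40 = 0.1995, 7.12 cm / 40 = 0.178.

Call:
drive_tool(series=[[-1,0.0443,-0.0228,0,0],[-1,0.0938,-0.0265,0,0],[-1,0.1408,-0.0108,0,0],[-1,0.178,0.022,0,0],[-1,0.1995,0.067,0,0]])

```text
time_s: 12.9
tool_pos: [0.5548, 0.0044, 0.1291]
tool_rot: [-3.14, 0.004, 2.747]
force: [5.8, -3.4, 2.8]
grip_width: 0.0206
finger_force: 50.3
```

```bash
cat > st.py <<'E'
import sys
from h import *
s=env.get_state(); A=np.array([.6035,-.0028]); v=s['tool_pos'][:2]-A
th=np.arctan2(v[1],v[0]); print('t',s['time_s'],'r',np.hypot(*v).round(4),'th',th.round(3),'f',s['force'].round(1),'z',s['tool_pos'][2],s['grip_width'],s['tool_rot'])
t0,t1,n=float(sys.argv[1]),float(sys.argv[2]),int(sys.argv[3])
print(arc(t0,t1,n,A,2.748).tolist())
E
python3 st.py -3.288 -5.288 5
```

```text
t 12.9 r 0.0492 th 2.994 f [ 5.8 -3.4  2.8] z 0.12911552673551885 0.02061919869983194 [-3.14035015  0.00386379  2.74716542]
[[0.09, 1.98, 0.0], [-0.59, 3.85, 0.0], [-1.95, 5.3, 0.0], [-3.77, 6.11, 0.0], [-5.75, 6.14, 0.0]]
```

Converted, 6.14 cm / 40 = 0.1535, 6.11 cm / 40 = 0.1528.

Call:
drive_tool(series=[[-1,0.0023,0.0495,0,0],[-1,-0.0148,0.0963,0,0],[-1,-0.0488,0.1325,0,0],[-1,-0.0943,0.1528,0,0],[-1,-0.1438,0.1535,0,0]])

```text
time_s: 13.52
tool_pos: [0.6302, 0.0402, 0.129]
tool_rot: [-3.14, -0.001, 2.749]
force: [-6.2, -2.5, 12.3]
grip_width: 0.0209
finger_force: 51.4
```

```bash
python3 st.py -5.288 -6.35 4
```

```text
t 13.525 r 0.0506 th 1.016 f [-6.2 -2.5 12.3] z 0.1289936531743311 0.02087918296627282 [-3.14049996e+00 -1.49313395e-03  2.74932803e+00]
[[-1.26, -0.41, -0.0], [-2.37, -1.14, -0.0], [-3.24, -2.13, -0.0], [-3.83, -3.31, -0.0]]
```

Converted, -3.83 cm / 40 = -0.0958, -3.31 cm / 40 = -0.0828.

Call:
drive_tool(series=[[-1,-0.0315,-0.0103,0,0],[-1,-0.0593,-0.0285,0,0],[-1,-0.081,-0.0533,0,0],[-1,-0.0958,-0.0828,0,0],[-1,-0.0958,-0.0828,0,0]])

```text
time_s: 14.15
tool_pos: [0.6544, -0.0053, 0.1291]
tool_rot: [3.139, 0.002, 2.748]
force: [1.1, 0.6, 7.9]
grip_width: 0.0203
finger_force: 50.8
```

```bash
python3 st.py -6.35 -6.47 3
```

```text
t 14.15 r 0.051 th -0.048 f [1.1 0.6 7.9] z 0.1290964347188872 0.020314332662052206 [3.13934794e+00 1.64511118e-03 2.74796637e+00]
[[-0.06, -0.19, -0.0], [-0.11, -0.38, -0.0], [-0.16, -0.58, -0.0]]
```

Converted, -0.58 cm / 40 = -0.0145, -0.38 cm / 40 = -0.0095.

Call:
drive_tool(series=[[-1,-0.0015,-0.0048,0,0],[-1,-0.0028,-0.0095,0,0],[-1,-0.004,-0.0145,0,0],[-1,-0.004,-0.0145,0,0],[-1,-0.004,-0.0145,0,0]])

```text
time_s: 14.78
tool_pos: [0.6543, -0.0057, 0.1291]
tool_rot: [3.129, -0.0, 2.752]
force: [3.6, 12.6, 7.0]
grip_width: 0.0205
finger_force: 50.8
```

```bash
python3 st.py -6.35 -6.47 3
python3 - <<'E'
from h import *
for n in ('wrist',):
    C=cam(n); im,d=env.get_image(n); P=cloud(n,d,C)
    m=(np.hypot(P[...,0]-.6535,P[...,1]+.0055)<.025)&(P[...,2]>.142)&(P[...,2]<.153); q=P[m]
    print(n,len(q),cv2.minEnclosingCircle(q[:,:2].astype(np.float32)) if len(q) else 0)
    cv2.imwrite('pics/w5.png',im[...,::-1])
E
```

```text
t 14.775 r 0.0509 th -0.058 f [ 3.6 12.6  7. ] z 0.12909855061970327 0.020533600452895408 [ 3.12896616e+00 -4.59852856e-04  2.75190356e+00]
[[-0.06, -0.19, -0.0], [-0.11, -0.38, -0.0], [-0.16, -0.58, -0.0]]
wrist 2872 ((0.6470752954483032, -0.0026497063226997852), 0.02324247732758522)
```

View pics/w5.png

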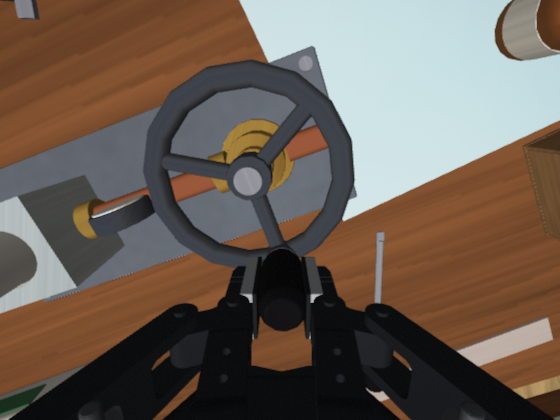

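The wrist view shows the handle (282,290) held between the pads, and the hub at (248,178). The 12.6 N reaction with no further travel means the valve is on its stop. Now I back it off.

Run:
```python
from h import *
for k in range(6): print(arc(-6.47+2*k,-6.47+2*k+2,5,None,2.748).tolist())
print(arc(-6.47+12,6.235,4,None,2.748).tolist())
```

```text
[[0.79, 1.82, 0.0], [2.22, 3.2, 0.0], [4.08, 3.91, 0.0], [6.06, 3.83, 0.0], [7.86, 3.0, 0.0]]
[[1.33, -1.47, -0.0], [1.98, -3.35, -0.0], [1.86, -5.33, -0.0], [0.96, -7.11, -0.0], [-0.55, -8.4, -0.0]]
[[-1.89, -0.6, -0.0], [-3.87, -0.41, -0.0], [-5.62, 0.53, 0.0], [-6.86, 2.08, 0.0], [-7.41, 3.99, 0.0]]
[[0.24, 1.97, 0.0], [1.24, 3.69, 0.0], [2.82, 4.89, 0.0], [4.75, 5.38, 0.0], [6.71, 5.07, 0.0]]
[[1.69, -1.04, -0.0], [2.84, -2.66, -0.0], [3.27, -4.6, -0.0], [2.91, -6.56, -0.0], [1.82, -8.22, -0.0]]
[[-1.65, -1.1, -0.0], [-3.6, -1.48, -0.0], [-5.55, -1.06, -0.0], [-7.17, 0.08, 0.0], [-8.23, 1.76, 0.0]]
[[-0.24, 0.85, 0.0], [-0.32, 1.72, 0.0], [-0.25, 2.6, 0.0], [-0.02, 3.45, 0.0]]
```

Converted, 7.86 cm / 40 = 0.1965, 6.06 cm / 40 = 0.1515.

Call:
drive_tool(series=[[-1,0.0198,0.0455,0,0],[-1,0.0555,0.08,0,0],[-1,0.102,0.0978,0,0],[-1,0.1515,0.0958,0,0],[-1,0.1965,0.075,0,0]])

```text
time_s: 15.45
tool_pos: [0.5933, 0.0461, 0.1291]
tool_rot: [-3.141, 0.006, 2.749]
force: [4.5, -6.9, 4.6]
grip_width: 0.0205
finger_force: 50.6
```

Converted, -8.4 cm / 40 = -0.21, -7.11 cm / 40 = -0.1778.

Call:
drive_tool(series=[[-1,0.0333,-0.0368,0,0],[-1,0.0495,-0.0838,0,0],[-1,0.0465,-0.1333,0,0],[-1,0.024,-0.1778,0,0],[-1,-0.0138,-0.21,0,0]])

```text
time_s: 16.08
tool_pos: [0.5642, -0.0327, 0.129]
tool_rot: [3.138, -0.001, 2.749]
force: [2.0, 5.4, 8.8]
grip_width: 0.0207
finger_force: 51.0
```

```bash
python3 st.py -2.47 -0.47 5
```

```text
t 16.075 r 0.0494 th -2.491 f [2.  5.4 8.8] z 0.12903324934460153 0.020693405992614964 [ 3.13824730e+00 -9.24706571e-04  2.74889629e+00]
[[-1.89, -0.6, -0.0], [-3.87, -0.41, -0.0], [-5.62, 0.53, 0.0], [-6.86, 2.08, 0.0], [-7.41, 3.99, 0.0]]
```

On track (commanded -2.47, measured -2.49).

Converted, -7.41 cm / 40 = -0.1853, -6.86 cm / 40 = -0.1715.

Call:
drive_tool(series=[[-1,-0.0473,-0.015,0,0],[-1,-0.0968,-0.0103,0,0],[-1,-0.1405,0.0133,0,0],[-1,-0.1715,0.052,0,0],[-1,-0.1853,0.0998,0,0]])

```text
time_s: 16.7
tool_pos: [0.6488, -0.0263, 0.129]
tool_rot: [-3.139, 0.001, 2.747]
force: [-4.5, -0.8, 11.5]
grip_width: 0.0201
finger_force: 51.3
```

Converted, 6.71 cm / 40 = 0.1678, 5.38 cm / 40 = 0.1345.

Call:
drive_tool(series=[[-1,0.006,0.0493,0,0],[-1,0.031,0.0923,0,0],[-1,0.0705,0.1223,0,0],[-1,0.1188,0.1345,0,0],[-1,0.1678,0.1268,0,0]])

```text
time_s: 17.32
tool_pos: [0.6072, 0.0472, 0.1291]
tool_rot: [-3.141, 0.005, 2.748]
force: [2.1, -5.3, 7.1]
grip_width: 0.0207
finger_force: 50.8
```

Converted, -8.22 cm / 40 = -0.2055, -6.56 cm / 40 = -0.164.

Call:
drive_tool(series=[[-1,0.0423,-0.026,0,0],[-1,0.071,-0.0665,0,0],[-1,0.0818,-0.115,0,0],[-1,0.0728,-0.164,0,0],[-1,0.0455,-0.2055,0,0]])

```text
time_s: 17.95
tool_pos: [0.5575, -0.0206, 0.1291]
tool_rot: [3.138, 0.0, 2.749]
force: [3.7, 4.6, 7.0]
grip_width: 0.0207
finger_force: 50.8
```

Converted, -8.23 cm / 40 = -0.2058, -7.17 cm / 40 = -0.1793.

Call:
drive_tool(series=[[-1,-0.0413,-0.0275,0,0],[-1,-0.09,-0.037,0,0],[-1,-0.1388,-0.0265,0,0],[-1,-0.1793,0.002,0,0],[-1,-0.2058,0.044,0,0]])

```text
time_s: 18.58
tool_pos: [0.6403, -0.0379, 0.129]
tool_rot: [-3.14, 0.0, 2.747]
force: [-4.9, -0.2, 11.8]
grip_width: 0.0205
finger_force: 51.4
```

```bash
python3 st.py 5.53 6.235 4
```

```text
t 18.575 r 0.0509 th -0.762 f [-4.9 -0.2 11.8] z 0.1290382160048766 0.020516426933389734 [-3.13971207e+00  1.56773805e-04  2.74662593e+00]
[[-0.24, 0.85, 0.0], [-0.32, 1.72, 0.0], [-0.25, 2.6, 0.0], [-0.02, 3.45, 0.0]]
```

Call:
drive_tool(series=[[-1,-0.006,0.0213,0,0],[-1,-0.008,0.043,0,0],[-1,-0.0063,0.065,0,0],[-1,-0.0005,0.0863,0,0],[-1,-0.0005,0.0863,0,0]])

```text
time_s: 19.2
tool_pos: [0.6544, -0.0045, 0.1291]
tool_rot: [3.14, 0.002, 2.749]
force: [0.8, 0.1, 7.9]
grip_width: 0.0206
finger_force: 51.0
```

Call:
drive_tool(series=[[-1,0,0,0,0],[-1,0,0,0,0],[-1,0,0,0,0]])

```text
time_s: 19.58
tool_pos: [0.6544, -0.0045, 0.1291]
tool_rot: [3.14, 0.002, 2.748]
force: [2.0, 0.4, 8.4]
grip_width: 0.0206
finger_force: 50.9
```

```bash
python3 st.py 0 1 1
python3 - <<'E'
from h import *
for n in ('scene','wrist','top'):
    im,d=env.get_image(n); C=cam(n); P=cloud(n,d,C)
    if n=='scene': cv2.imwrite('pics/s6.png',im[...,::-1])
    m=(np.hypot(P[...,0]-.595,P[...,1]+.172)<.016)&(P[...,2]>.1)&(P[...,2]<.16)
    print(n,m.sum(),np.percentile(P[m][:,2],[50,97]).round(4) if m.any() else 0)
E
```

```text
t 19.575 r 0.051 th -0.034 f [2.  0.4 8.4] z 0.12908306848007942 0.020601778491715 [3.13963973e+00 1.67758748e-03 2.74846875e+00]
[[3.74, 3.0, 0.0]]
scene 272 [0.1345 0.1365]
wrist 0 0
top 171 [0.1362 0.1394]
```

View pics/s6.png

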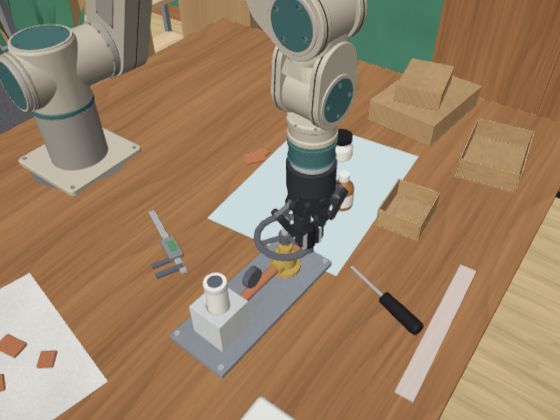

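The scene view shows the cartridge seated at (216,297), the gripper on the handle near (305,235), and the bystanders where they were. The handle is at -0.034 rad against -0.058 at the stop, so the wheel is about 0.02 rad past two turns, well within tolerance.

```bash
python3 -c "
from plant import env
print(env.finish_job())"
```

```text
the job is handed in; nothing more can be done
None
```

I handed the job in at about 20 s: the cartridge is fully home, and the valve was closed to its stop, then opened two turns (about 0.02 rad over, by measured TCP position) with the handle still gripped at about 51 N; the hand-in returned no verdict.

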